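Tighten and line up the last castle nut on a pressure filter

TASK

On the lid of the pressure filter, two castle nuts are finished and pinned; tighten the third, the one without a cotter pin. Turn it clockwise until the pointer on its foot has reached the raised rib on its washer, then a little further, stopping at the first slot that lines up with the cross hole in the stud, so that a cotter pin could go straight in, and let go.

Things in the scene. Friction and masses are not known exactly. Their poses are not given: they have to be found in the camera images.
- nut_grip (a point): Dark steel castle nut without a pin: hexagon 46 mm across flats, 30 mm high, topped by 12 mm castellations with six 8 mm slots, one over each flat. Point on its upright axis, 24 mm above its foot (z 130 mm): grip here. x: level, along a slot, square to two flats (others every 60 deg). y: to its pointer, a 4 mm high tab at the foot, 37 mm from the axis. Stiff turn, 0.2 N m; stays put, height constant.
- washer: Fixed washer under that nut, 68 mm across, 6 mm thick; origin at its underside centre, on the filter's steel lid (top at z 100 mm, 274 mm across; three nuts 147 mm apart, all 85 mm from its centre). y: towards its rib, a raised bar 9 mm high, 5 mm wide, 37 to 49 mm from the axis.
- nut (a joint): Turn of that nut, rad, growing clockwise seen from above. 0: pointer at the rib, tight. Starts at -0.6 to -0.25. The slot along nut_grip's x is the right one: it meets the hole at a value between 0.3 and 0.75. Another slot does so 1.05 rad later: too tight.
- cross_hole (a point): Cotter hole through the fixed 24 mm stud in that nut's middle. Point on the axis, 37 mm above the nut's foot, at slot height. x: level, along the hole. A dark line across the stud's end, 6 mm above the nut, shows the hole's direction from above.

How it is judged (in metres and radians):
At the end, for the whole second after the job is handed in: The nut's pointer is at or past the rib (joint above 0) but the nut is not turned on to a later slot (joint below 1.1), the slot along the nut_grip x axis is within 0.2 rad (11 degrees) of the cross hole, and the nut is still (value of joint nut between 0 and 1.1 rad and angle between the x axis of nut_grip and the x axis of cross_hole, either way round below 0.2 rad and velocity of joint nut between -0.05 and 0.05 rad/s); the robot touches nothing.
It also fails if it takes over 29 s, if anything falls off the work surface, if the arm or the gripper's body presses on something with over 40 N, if the wrist force passes 120 N, or if a joint passes its speed limit or range.

ROBOT

A 6-joint arm with a two-finger parallel gripper is mounted at the origin on the work surface. World frame = base frame: x ahead of the robot, y to its left, z up, the work surface at z = 0. Lengths are in mm, angles in rad, forces in N, time in s.
With the tool pointing down it reaches from about 275 to 875 mm from the base axis. Payload 12.5 kg.
Tool frame: the origin (TCP) lies midway between the tips of the shut fingers; the grasp point (between the pads) lies 19 mm behind it; y points along the fingers, z is the direction in which the jaws open and shut, and the axes are right-handed (so a half turn about y gives the same grasp; the last joint's range is limited). The gripper opens to 85 mm and grips with 20 to 120 N. Pads are 22 mm wide; open, the fingers measure 114 mm over their backs; the gripper's body (76 mm by 85 mm) begins 54 mm behind the grasp point. The pads swing forward as they close: fully open they stand 13 mm farther back than shut.
Start: joints at [1.175, 0.351, 1.652, -0, 1.139, -0.085], TCP at [168.169, 523.644, 231.29] pointing down, gripper open.
Joint ranges: [-2.75, 2.75], [-0.79, 2.1], [0.01, 2.65], [-1.57, 4.71], [0.07, 3.14], [-2.87, 2.87]. Speed limits (rad/s): [2.22, 2.22, 2.79, 3.14, 3.14, 3.14].

INTERFACE

Orientations are given as a unit quaternion [x, y, z, w].
In Python, from rig import * gives the robot as it stands.
- The arm moves only by the tool send_rows, never from a script. Its argument "moves" is text: rows parted by semicolons, each of 6 numbers parted by spaces: the shift along the tool's x, y, z as a fraction of full scale, then the turn, a rotation vector about the tool's x, y, z as a fraction of full scale. In form: tx ty tz ax ay az; .... A call has 1 to 20 rows; each row is the pose to reach, as a shift and turn from the pose commanded when the call began, along the tool's axes at that moment; what a row does not reach only later rows make up. Full scale, the value 1, is 0.75 m for a shift and 60 degrees for a turn. A row lasts 1/8 s, in which the tool goes at most 62.5 mm and 10.7 degrees, less where a joint would pass 70% of its speed; a pose out of reach is approached as far as the arm can. A call with a number of a shift or a turn outside -1 to 1 is refused whole. A call with a gripper value outside its range is refused whole. "grip" is the opening, from 0 (shut) to 1 (fully open), set as the call begins (left out, the last holds). The fingers move at their own pace and stop on an object; "squeeze" is the grip in N (left out, the last holds). Time passes only in rows, so rows that repeat a pose let the fingers close. It gives the time, the measured TCP pose, the force and the opening at its end, in the units of the state.
- get_state(): the state, without advancing time (a new reading comes with each control period).
- grab_frame(name): name is "scene" or "top" or "wrist"; returns the picture (400x640x3 uint8, blue, green, red); there is no depth.
- camera_info(name): a dict with "fx", "fy", "cx", "cy" (pixels), "dist" ([k1, k2, p1, p2, k3] as OpenCV has them; the pictures are not rectified), "R" (3x3) and "t" (3): a world point X has camera coordinates R X + t. Camera axes: x right, y down, z forward; pixel columns grow to the right and rows downward; lengths in mm; the calibration is good to about 2 mm. A picture is of the moment at which its call begins: read the wrist's pose just before it. camera_info takes no time and is no camera call; for the wrist camera it gives the pose at the moment of the call.
- hand_in(): hands the job in, once; it reports no verdict.
Trained networks look in the newest picture that a camera, given by its name, has taken for a name from the list of things; names that differ only in an ending like _2 or _b are one class to them, and where a whole thing is asked for, a point or a joint stands for the part that bears it (a point fixed in the world has none). Each returns a list of dicts, best first, with "confidence" (0 to 1); they miss things now and then, are a little off and sometimes report something else, mostly with a low value. They report only what shows in the picture. A call takes as long as a camera call.
- masks_of(camera, query): "region" (400x640 bool, what is visible of it) and "box" ([left, top, right, bottom] in pixels, round what is visible of it).
The state is a dict: "clock": time; "joints": joint angles; "qvel": joint speeds; "joint_torque": joint torques, N m; "ee_pos": TCP position; "tcp_rot": TCP orientation; "contact_force": force on the tool from outside, world axes, zero at the start; "moment": the same for the moment, N m; "gripper_width": finger opening in mm.
Only numpy, scipy, OpenCV 4.12 (cv2) and the standard library are available. Lean on these libraries where they do the work, as an engineer would, in place of code of your own. Each camera call takes 0.05 s, during which the arm holds its last target.

## Working session

There is one attempt and no reset: what is moved stays moved. The work goes in short steps, Python scripts to look and compute and a tool call to move; the robot and the scene stay as the last step left them, time stands still between calls to the robot, and variables do not carry over. Pictures are saved under pics/ and viewed, and the job is handed in when it is done.

Besides the shell and the picture viewer there is one more tool, called after "Call:" as name(argument=value, ...), one argument or row to a line, values as JSON. send_rows: Moves the arm, as the interface text tells. Shift numbers are shares of 0.75 m and turn numbers shares of 60 degrees, none past 1 either way. Its arguments: {"type":"object","properties":{"moves":{"type":"string"},"grip":{"type":"number"},"squeeze":{"type":"number"}},"required":["moves"]}

```bash
mkdir -p pics
python3 - <<'E'
from rig import *
import cv2
s=get_state(); print({k:s[k] for k in ("clock","joints","ee_pos","tcp_rot","gripper_width","contact_force")})
for n in ("scene","top","wrist"):
    ci=camera_info(n); print(n,ci)
    f=grab_frame(n); cv2.imwrite(f"pics/a_{n}.png",f)
E
```

```text
{'clock': 0.0, 'joints': array([ 1.17539211e+00,  3.51238778e-01,  1.65244918e+00,  4.23499217e-05,
        1.13911534e+00, -8.46257963e-02]), 'ee_pos': array([168.03555823, 523.33876981, 230.7475019 ]), 'tcp_rot': array([ 0.69899854, -0.10955625,  0.10932634, -0.69817349]), 'gripper_width': 85.26015188367865, 'contact_force': array([ 0.46956186, -0.25822558, -0.04242681])}
scene {'fx': 458.55250642306146, 'fy': 458.55250642306146, 'cx': 315.26453667077783, 'cy': 207.36090064054196, 'dist': array([-0.12159815,  0.        ,  0.        ,  0.        ,  0.        ]), 'R': array([[ 0.68706383,  0.72638091, -0.01772189],
       [ 0.49194013, -0.48298567, -0.72437542],
       [-0.5347319 ,  0.48897404, -0.6891779 ]]), 't': array([-431.70625778, -169.83941476, 1037.75072877])}
top {'fx': 509.4871199028201, 'fy': 509.4871199028201, 'cx': 306.9670304612317, 'cy': 194.27198984816093, 'dist': array([0.01674472, 0.        , 0.        , 0.        , 0.        ]), 'R': array([[ 0.01633665, -0.99899051,  0.04184582],
       [-0.99064305, -0.02184326, -0.13471904],
       [ 0.13549709, -0.03925341, -0.98999985]]), 't': array([ 25.88579128, 582.57258636, 744.67134252])}
wrist {'fx': 280.77428279444996, 'fy': 280.77428279444996, 'cx': 322.25676840204807, 'cy': 204.7466679554894, 'dist': array([-0.04055527,  0.        ,  0.        ,  0.        ,  0.        ]), 'R': array([[ 0.30592411,  0.95205516, -0.00119202],
       [ 0.90696876, -0.29105529,  0.30445769],
       [ 0.28951357, -0.09422207, -0.95252511]]), 't': array([-548.48109816,  -38.61690205,  379.65246482])}
```

View pics/a_scene.png

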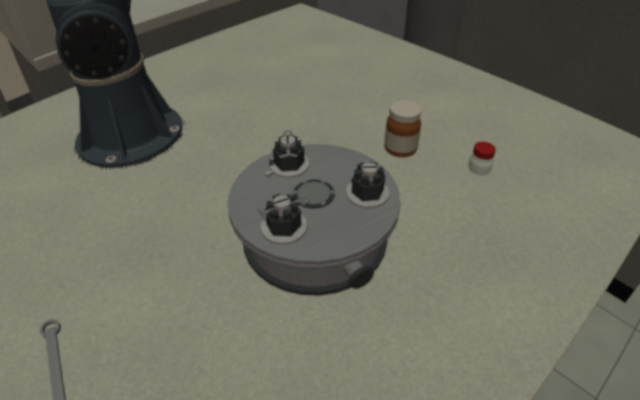

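View pics/a_top.png

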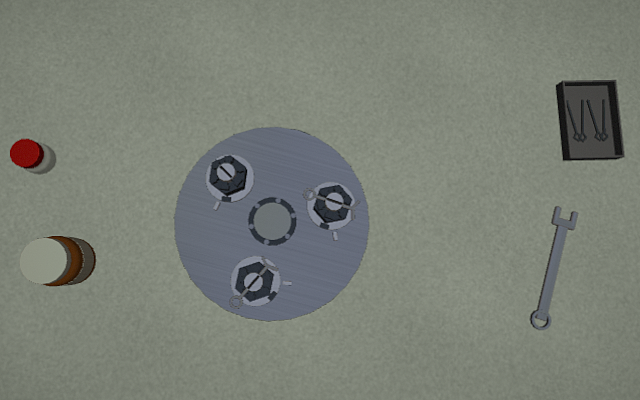

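View pics/a_wrist.png

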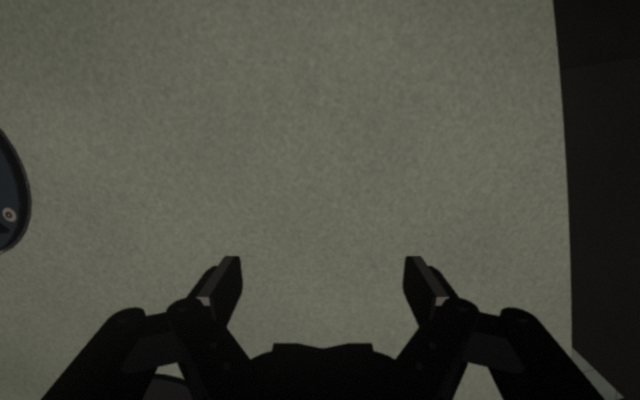

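```bash
cat > h.py <<'E'
import numpy as np, cv2
def proj(ci,P):
    P=np.atleast_2d(P).astype(float)
    K=np.array([[ci['fx'],0,ci['cx']],[0,ci['fy'],ci['cy']],[0,0,1]])
    p,_=cv2.projectPoints(P.reshape(-1,1,3),cv2.Rodrigues(np.array(ci['R']))[0],np.array(ci['t'],float),K,np.array(ci['dist']))
    return p.reshape(-1,2)
def back(ci,uv,z):
    K=np.array([[ci['fx'],0,ci['cx']],[0,ci['fy'],ci['cy']],[0,0,1]])
    n=cv2.undistortPoints(np.array(uv,float).reshape(-1,1,2),K,np.array(ci['dist'])).reshape(-1,2)
    R=np.array(ci['R']);c=-R.T@ci['t']
    d=np.c_[n,np.ones(len(n))]@R
    return c+d*((z-c[2])/d[:,2])[:,None]
def ortho(img,ci,cx,cy,z,half=55,s=5):
    # up = +x, left=+y  
    n=int(2*half*s); v,u=np.mgrid[0:n,0:n]
    X=cx+half-v/s; Y=cy+half-u/s
    P=np.c_[X.ravel(),Y.ravel(),np.full(n*n,z)]
    p=proj(ci,P).astype(np.float32)
    return cv2.remap(img,p[:,0].reshape(n,n),p[:,1].reshape(n,n),cv2.INTER_CUBIC)
E
python3 - <<'E'
from rig import *
from h import *
ci=camera_info("top")
for q in ("nut_grip","nut","washer"):
    for m in masks_of("top",q)[:4]:
        r=m['region']; v,u=np.nonzero(r); print(q,m['confidence'],m['box'],u.mean(),v.mean())
print(back(ci,[[229,174]],130),back(ci,[[333,204],[255,282]],148),back(ci,[[272,224]],100))
c=back(ci,[[226,172]],154)[0];print(c)
img=cv2.imread("pics/a_top.png")
o=ortho(img,ci,*back(ci,[[229,176]],130)[0][:2],106)
cv2.imwrite("pics/b.png",o)
print(get_state()['clock'])
E
```

```text
nut_grip 0.59 [206.0, 154.4, 243.9, 202.2] 227.20431328036324 177.1271282633371
nut 0.77 [210.7, 154.3, 250.1, 201.7] 227.83620689655172 177.32327586206895
washer 0.6 [206.3, 155.9, 253.1, 210.0] 229.28357235984353 179.6968709256845
[[594.89277353 146.86371666 130.        ]] [[554.82733801   6.76039039 148.        ]
 [451.79696724 106.351382   148.        ]] [[530.48447555  87.82889822 100.        ]]
[593.27737404 148.08829077 154.        ]
0.3
```

View pics/b.png

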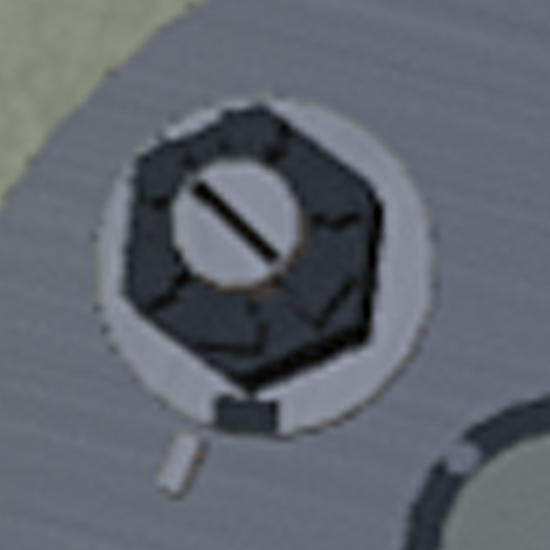

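```bash
cat >> h.py <<'E'
from scipy.spatial.transform import Rotation as Ro
def cmd(s,pos,ang):
    """shift/turn fractions to reach TCP pos with tool down, tool z at world angle ang (deg)"""
    R0=Ro.from_quat(s['tcp_rot']); a=np.radians(ang)
    z=np.array([np.cos(a),np.sin(a),0]);y=np.array([0,0,-1.]);x=np.cross(y,z)
    R1=Ro.from_matrix(np.c_[x,y,z])
    t=R0.inv().apply(np.array(pos)-s['ee_pos'])/750
    w=(R0.inv()*R1).as_rotvec()/np.radians(60)
    return t,w
E
python3 - <<'E'
from rig import *
from h import *
s=get_state(); np.set_printoptions(precision=4,suppress=True)
print(Ro.from_quat(s['tcp_rot']).as_matrix())
z=Ro.from_quat(s['tcp_rot']).as_matrix()[:,2]; print(np.degrees(np.arctan2(z[1],z[0])))
ci=camera_info("top"); b=back(ci,[[229,176]],130)[0]; c=b+[1.6,1.8,0]; print(b,c)
w=camera_info("wrist"); R=np.array(w['R']);cc=-R.T@w['t']; print("cam in tool",Ro.from_quat(s['tcp_rot']).inv().apply(cc-s['ee_pos']),Ro.from_quat(s['tcp_rot']).inv().apply(R[2]))
for a in (83.7,-96.3): print(cmd(s,[c[0],c[1],240],a))
E
```

```text
[[ 0.9521 -0.0001  0.3058]
 [-0.3058 -0.0003  0.9521]
 [-0.     -1.     -0.0003]]
72.19244760899988
[592.1455 146.7629 130.    ] [593.7455 148.5629 130.    ]
cam in tool [ -78.7085 -141.9016   -0.9319] [ 0.3045  0.9525 -0.0002]
(array([ 0.6932, -0.0118, -0.3025]), array([ 0.0003, -0.1918, -0.0001]))
(array([ 0.6932, -0.0118, -0.3025]), array([0.0001, 2.8082, 0.0005]))
```

Call:
send_rows(
  moves="0.693 0 -0.303 0 -0.192 0;0.693 0 -0.303 0 -0.192 0;0.693 0 -0.303 0 -0.192 0;0.693 0 -0.303 0 -0.192 0;0.693 0 -0.303 0 -0.192 0;0.693 0 -0.303 0 -0.192 0;0.693 0 -0.303 0 -0.192 0;0.693 0 -0.303 0 -0.192 0;0.693 0 -0.303 0 -0.192 0;0.693 0 -0.303 0 -0.192 0;0.693 0 -0.303 0 -0.192 0;0.693 0.041 -0.303 0 -0.192 0;0.693 0.041 -0.303 0 -0.192 0;0.693 0.041 -0.303 0 -0.192 0",
  grip=1,
)

```text
clock: 2.05
ee_pos: [593.3, 149.2, 201.7]
tcp_rot: [-0.706, 0.038, -0.039, 0.706]
contact_force: [-0.2, 1.1, 0.1]
gripper_width: 85.3
```

Run:
```python
from rig import *
from h import *
s=get_state(); np.set_printoptions(precision=4,suppress=True)
print(s['clock'],s['joints'],s['ee_pos'],s['contact_force'],s['gripper_width'])
ci=camera_info("wrist"); f=grab_frame("wrist"); cv2.imwrite("pics/c_raw.png",f)
cv2.imwrite("pics/c.png",cv2.resize(f[120:400,150:500],None,fx=2,fy=2,interpolation=cv2.INTER_CUBIC))
cx,cy=593.7,148.6
a=ortho(f,ci,cx,cy,106,s=4.5);b=ortho(f,ci,cx,cy,154,half=35,s=4.5)
cv2.imwrite("pics/d106.png",a);cv2.imwrite("pics/d154.png",b)
```

```text
2.05 [ 0.1703  0.4918  1.5147  0.0001  1.1342 -1.2919] [593.3498 149.2246 201.6675] [-0.2413  1.0675  0.1353] 85.31522324335447
```

View pics/c.png

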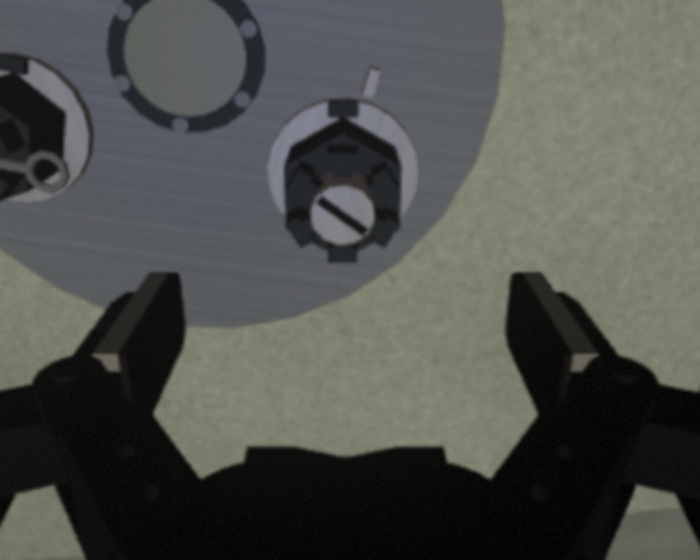

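View pics/d106.png

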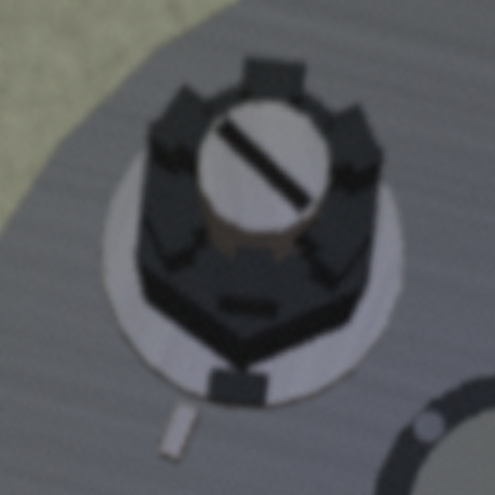

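View pics/d154.png

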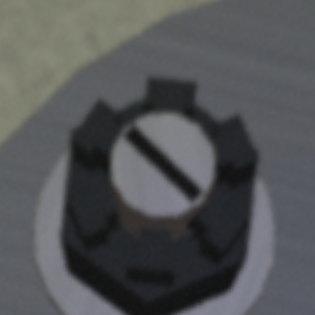

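Call:
send_rows(
  moves="-0.0015 0.03 -0.0015 0 0 0;-0.0015 0.06 -0.0015 0 0 0;-0.0015 0.085 -0.0015 0 0 0;-0.0015 0.105 -0.0015 0 0 0;-0.0015 0.121 -0.0015 0 0 0;-0.0015 0.121 -0.0015 0 0 0;-0.0015 0.121 -0.0015 0 0 0",
)

```text
clock: 2.98
ee_pos: [592.7, 147.4, 110.4]
tcp_rot: [-0.706, 0.038, -0.039, 0.706]
contact_force: [0.6, 0.2, -0.5]
gripper_width: 85.0
```

Run:
```python
from rig import *
from h import *
s=get_state(); np.set_printoptions(precision=4,suppress=True)
print(s['clock'],s['joints'],s['ee_pos'],s['contact_force'],s['gripper_width'])
f=grab_frame("wrist"); cv2.imwrite("pics/e.png",f)
```

```text
2.975 [ 0.1676  0.5989  1.5873  0.      0.9546 -1.2935] [592.6501 147.4109 110.3529] [ 0.6111  0.2188 -0.5484] 84.97456846697266
```

View pics/e.png

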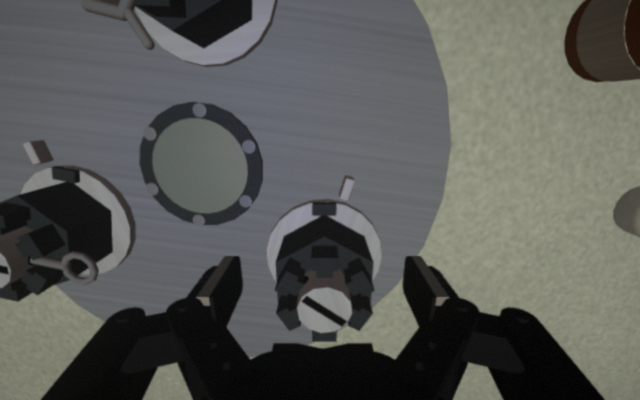

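Call:
send_rows(
  moves="0 0 0 0 0 0;0 0 0 0 0 0;0 0 0 0 0 0;0 0 0 0 0 0;0 0 0 0 0 0;0 0 0 0 0 0;0 0 0 0 0 0;0 0 0 0 0 0",
  grip=0,
  squeeze=60,
)

```text
clock: 4.03
ee_pos: [592.5, 148.2, 110.5]
tcp_rot: [-0.706, 0.038, -0.039, 0.707]
contact_force: [-1.7, 5.3, 3.5]
gripper_width: 45.2
```

Run:
```python
from rig import *
from h import *
s=get_state(); np.set_printoptions(precision=4,suppress=True)
print(s['clock'],s['joints'],s['ee_pos'],s['contact_force'],s['moment'],s['gripper_width'])
ci=camera_info("wrist"); f=grab_frame("wrist"); cv2.imwrite("pics/f.png",f)
```

```text
4.025 [ 0.1684  0.5985  1.5873  0.0013  0.9545 -1.2935] [592.5054 148.1965 110.5386] [-1.6837  5.2565  3.4679] [0.7253 0.2268 0.0509] 45.2361018714221
```

View pics/f.png

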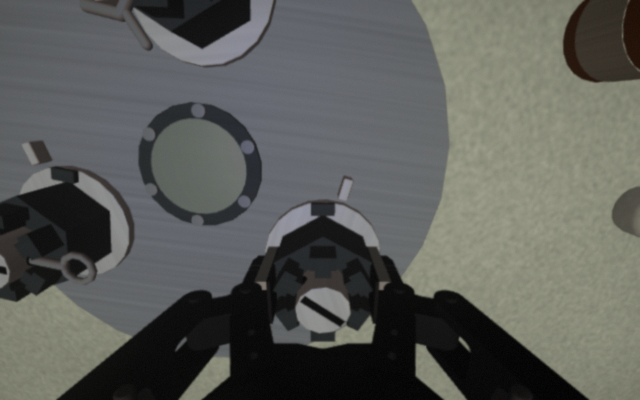

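Call:
send_rows(
  moves="0 0 0 0 0.06 0;0 0 0 0 0.14 0;0 0 0 0 0.22 0;0 0 0 0 0.3 0;0 0 0 0 0.38 0;0 0 0 0 0.46 0;0 0 0 0 0.54 0;0 0 0 0 0.6 0;0 0 0 0 0.625 0;0 0 0 0 0.625 0;0 0 0 0 0.625 0",
)

```text
clock: 5.45
ee_pos: [592.8, 148.8, 110.6]
tcp_rot: [-0.655, 0.263, -0.264, 0.657]
contact_force: [0.6, 9.4, 3.3]
gripper_width: 44.8
```

Run:
```python
from rig import *
from h import *
s=get_state(); np.set_printoptions(precision=4,suppress=True)
print(s['clock'],s['joints'],s['ee_pos'],s['contact_force'],s['moment'],s['gripper_width'])
z=Ro.from_quat(s['tcp_rot']).as_matrix()[:,2]; print(np.degrees(np.arctan2(z[1],z[0])))
ci=camera_info("wrist"); f=grab_frame("wrist"); cv2.imwrite("pics/g.png",f)
```

```text
5.45 [ 0.1689  0.5987  1.5869  0.0024  0.9538 -0.6388] [592.8149 148.7972 110.5666] [0.5999 9.3779 3.3397] [ 1.2876  0.0015 -0.1934] 44.78722997450873
46.19849252087803
```

View pics/g.png

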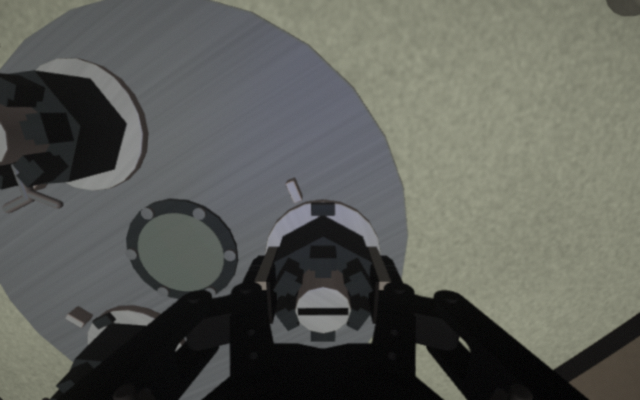

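The hole line (row 311, columns 299–347) is now level with the jaws. The pointer (323,209) has passed the rib (293,190). I'll let go and lift.

Call:
send_rows(
  moves="0 0 0 0 0 0;0 0 0 0 0 0;0 0 0 0 0 0;0 0 0 0 0 0;0 0 0 0 0 0;0 0 0 0 0 0;0 0 0 0 0 0;0 -0.03 0 0 0 0;0 -0.07 0 0 0 0;0 -0.12 0 0 0 0;0 -0.16 0 0 0 0;0 -0.16 0 0 0 0;0 -0.16 0 0 0 0",
  grip=1,
)

```text
clock: 7.12
ee_pos: [591.9, 147.3, 228.9]
tcp_rot: [0.656, -0.264, 0.263, -0.656]
contact_force: [0.8, 0.5, 0.8]
gripper_width: 85.3
```

Run:
```python
from rig import *
from h import *
s=get_state(); np.set_printoptions(precision=4,suppress=True)
print(s['clock'],s['ee_pos'],s['contact_force'],s['gripper_width'],s['qvel'])
ci=camera_info("wrist"); f=grab_frame("wrist"); cv2.imwrite("pics/i.png",f)
cv2.imwrite("pics/h.png",ortho(f,ci,592.5,147.5,106,s=5))
```

```text
7.125 [591.8738 147.256  228.9467] [0.8118 0.5404 0.7549] 85.25794943179598 [-0.0003  0.0112  0.0081  0.0007  0.0009 -0.0014]
```

View pics/h.png

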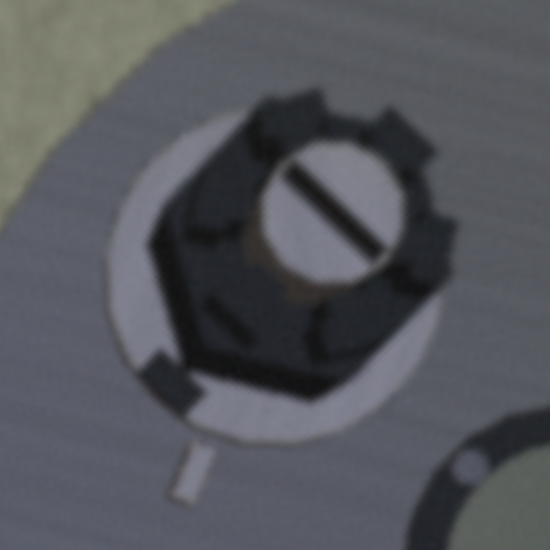

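The hole line is at about 43°, and the nut's front slot runs parallel at about 44°. The pointer (172,382) is past the rib (192,472).

```bash
python3 -c "
from rig import *
print(hand_in())"
```

```text
the job is handed in; nothing more can be done
None
```

I tightened the unpinned castle nut about 37° clockwise in a single grip, then let go, lifted clear and handed the job in. That took about 7 s of the 29 s allowed.

- **Pointer:** it has passed the rib. I estimate the joint at about 0.39 rad, which is in the expected 0.3–0.75 range, so this is the first slot and not a later one.
- **Slot and hole:** in the picture after letting go, the nut's front slot was at about 43.7° and the hole line at about 43.4°. That is well inside the 11° limit.
- **Release:** the gripper was open with its TCP at z 229 mm, about 75 mm above the stud, with only about 1 N of force reading. The arm was practically still.

**Disagreements:** the top and wrist cameras placed the nut about 2 mm apart, within what their calibration allows, and I leaned towards the wrist camera. The arm ended the turn about 0.5° short of what I commanded. I did not measure the nut's own speed, only the arm's.

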